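# Shut the sampler carriage and sight its index mark in the inspection mirror

## Task

Push the loaded tube carriage fully home into its dock. Then turn the sprung inspection mirror by its blue grip until the orange ball on the carriage appears in the middle of the mirror to the small inspection camera, and finish while still holding the mirror steady at that angle, because it springs back when let go. Leave the jar and the bottles where they stand.

Things in the scene. Friction and masses are not known exactly. Their poses are not given: they have to be found in the camera images.
- head: Inspection head, fixed to the bench left or right of the robot (dock on the other side), yaw varies: aluminium plate 250 x 90 x 12 mm (x = -60 to 190 mm) with the mirror's vertical spindle and, ahead on a post, a black 50 x 44 x 44 mm inspection camera. Origin: on the bench, exactly below the spindle axis. x axis: level, from the spindle to the camera; z up.
- lens (a point): Centre of the inspection camera's lens front, 123 mm from the spindle axis along the head's x and 100 mm above the bench. The camera looks straight at the spindle axis, level.
- mirror: Upright mirror 48 mm wide, 6 mm thick, 72 to 128 mm above the bench, its reflecting face on the vertical spindle axis. Origin: on the bench below that axis; x axis: normal, out of the reflecting face; z up. At rest it faces the camera (x along the head's x); it turns up to 1.35 rad either way about the vertical against a light centring spring (0.06 N m per rad).
- mirror_grip (a point): Point to hold the mirror: its blue grip, an upright plate above the mirror, 10 mm thick along the mirror's x, 40 mm wide along the mirror's y, from 128 to 170 mm above the bench, its middle plane 1 mm behind the spindle axis. This point lies on the spindle axis 150 mm above the bench; same axes as the mirror.
- sight_line (a point): Imaginary point on the spindle axis, 100 mm above the bench. Its x axis is the camera's line of sight after the mirror: to the lens at rest, turning twice as far as the mirror, the same way. It meets the ball (camera sees ball mid-mirror) when the mirror's normal halves the level angle at the spindle between lens and ball.
- dock: Sampler dock, fixed to the bench: ivory base plate 270 x 130 x 10 mm with two rails and, at its far end, an ivory and navy housing 120 mm tall (x = 165 to 250 mm, y = -65 to 65 mm). Origin: on the bench, below the front face of the carriage's handle when the carriage is home. x axis: level, the direction in which the carriage goes home (away from the robot, give or take the yaw).
- carriage (a joint): How far the grey tube carriage (154 x 100 mm, 8 teal-capped tubes standing in it, tops 72 mm above the bench) is out, m: 0 = fully home against the dock, 0.10 = fully out, towards the robot. It slides along the dock's x with about 1.5 N of friction and stays where it is left.
- carriage_handle (a point): Middle of the front (robot-side) face of the carriage's yellow upright handle plate, 55 mm above the bench; the plate is 12 mm thick along the dock's x, 50 mm wide, from 26 to 75 mm above the bench. The first tubes' rack stands 42 mm behind its back face. Moves with the carriage; axes as the dock's.
- mark (a point): Centre of the orange index ball, 22 mm across, on a thin post on the carriage, 100 mm above the bench, 125 mm behind the handle's front face along the dock's x. Moves with the carriage.
- amber_jar: Bystander: amber glass jar with black cap, 48 mm across, 62 mm tall; origin at the centre of its underside.
- water_bottle: Bystander: clear plastic bottle with white cap, 60 mm across, 160 mm tall; origin at the centre of its underside.
- amber_bottle: Bystander: amber bottle with black cap, 60 mm across, 150 mm tall; origin at the centre of its underside.

How it is judged:
On the way, in this order (a step that is already met when the one before it is completed fails the run):
1. the carriage is pushed fully home (less than 4 mm out) (value of joint carriage below 0.004 m), for 0.2 s.
2. the mirror, held by the fingers, shows the ball to the camera (y of mark in the frame of sight_line between -0.025 and 0.025 m and x of mark in the frame of sight_line above 0.1 m and contact force between mirror and the fingers above 0.4 N and value of joint carriage below 0.004 m), for 0.3 s.
At the end, for the whole second after the job is handed in: The carriage is less than 4 mm from home; the camera's line of sight, reflected in the mirror, passes within 25 mm to either side of the ball's centre; the fingers are on the mirror or its grip (more than 0.4 N) and it is still (below 0.1 rad/s) (all of step 2 and angular speed of mirror below 0.1 rad/s); the arm keeps its last pose, push and grip.
It fails at once if the amber jar is moved by more than 30 mm or tipped (distance of amber_jar from where it was at the start of the episode above 0.03 m or angle between amber_jar's own z axis and vertical above 0.4 rad).
It fails at once if the water bottle is moved by more than 30 mm or tipped (distance of water_bottle from where it was at the start of the episode above 0.03 m or angle between water_bottle's own z axis and vertical above 0.4 rad).
It fails at once if the amber bottle is moved by more than 30 mm or tipped (distance of amber_bottle from where it was at the start of the episode above 0.03 m or angle between amber_bottle's own z axis and vertical above 0.4 rad).
It also fails if it takes over 48 s, if anything falls off the work surface, if the arm or the gripper's body presses on something with over 40 N, if the wrist force passes 120 N, or if a joint passes its speed limit or range.

## Robot

A 6-joint arm with a two-finger parallel gripper is mounted at the origin on the work surface. World frame = base frame: x ahead of the robot, y to its left, z up, the work surface at z = 0. Lengths are in m, angles in rad, forces in N, time in s.
With the tool pointing down it reaches from about 0.225 to 0.875 m from the base axis. Payload 3.4 kg.
Tool frame: the origin (TCP) lies midway between the tips of the shut fingers; the grasp point (between the pads) lies 19 mm behind it (manip.grasp_offset is the distance from the TCP to the grasp point, in m); x points along the fingers, y is the direction in which the jaws open and shut, and the axes are right-handed (so a half turn about x gives the same grasp; the last joint's range is limited). The gripper opens to 85 mm and grips with 20 to 120 N. Pads are 22 mm wide; open, the fingers measure 114 mm over their backs; the gripper's body (76 mm by 85 mm) begins 54 mm behind the grasp point. The pads swing forward as they close: fully open they stand 13 mm farther back than shut.
Start: joints at [-0.121, 0.276, 1.505, -0, 1.361, -0.121], TCP at [0.575, -0, 0.231] pointing down, gripper open.
Joint ranges: [-2.89, 2.89], [-0.75, 2.08], [0.22, 2.7], [-1.18, 4.32], [0.11, 2.71], [-2.7, 2.7]. Speed limits (rad/s): [2.57, 2.57, 3.14, 3.14, 3.14, 3.14].

## Interface

Orientations are given as a unit quaternion [w, x, y, z].
In Python, from rig import manip gives the robot as it stands.
- The arm moves only by the shell command python3 -m creep 'ROWS' [OPENING] [FORCE]. ROWS is a JSON object of lists of equal length, an entry for each row: "delta_pos": the shift along the tool's x, y, z in cm, a list of three; "dr": the turn, a rotation vector about the tool's x, y, z in rad, a list of three. In form: {"delta_pos": [[dx, dy, dz], ...], "dr": [[rx, ry, rz], ...]}. A call has 1 to 10 rows; each row is the pose to reach, as a shift and turn from the pose commanded when the call began, along the tool's axes at that moment; what a row does not reach only later rows make up. A row lasts 1/10 s, in which the tool goes at most 50 mm and 8.59 degrees, less where a joint would pass 70% of its speed; a pose out of reach is approached as far as the arm can. A call with a gripper value outside its range is refused whole. OPENING is the opening, from -1 (shut) to 1 (fully open), set as the call begins (- or left out, the last holds). The fingers move at their own pace and stop on an object; FORCE is the grip in N (left out, the last holds). Time passes only in rows, so rows that repeat a pose let the fingers close. It gives the time, the measured TCP pose, the force and the opening at its end, in the units of the state.
- manip.get_state(): the state, without advancing time (a new reading comes with each control period).
- manip.get_image(name): name is "scene" or "side" or "wrist"; returns a dict with "pixels" (384x512x3 uint8, blue, green, red), "depth" (384x512 float32, m along the optical axis (not along the pixel's ray), 0 where there is no reading), "intrinsics" (3x3 intrinsics, pixels), "k1" (the pictures are not rectified: a ray, as slopes to the right and down, at radius r is drawn at 1 + k1 r^2 times it, then the intrinsics apply), "rvec" (rotation vector, rad) and "tvec" (3), from world to camera coordinates, as OpenCV has them. Camera axes: x right, y down, z forward; pixel columns grow to the right and rows downward; lengths in m; the calibration is good to about 2 mm. A picture is of the moment at which its call begins.
- manip.sign_off(): hands the job in, once; it reports no verdict.
The state is a dict: "clock": time; "qpos": joint angles; "qd": joint speeds; "effort": joint torques, N m; "position": TCP position; "ee_rot": TCP orientation; "contact_force": force on the tool from outside, world axes, zero at the start; "moment": the same for the moment, N m; "width": finger opening in m.
Only numpy, scipy, OpenCV 4.12 (cv2) and the standard library are available. Lean on these libraries where they do the work, as an engineer would, in place of code of your own. Each camera call takes 0.05 s, during which the arm holds its last target. There are 200 camera calls.

## Working session

There is one attempt and no reset: what is moved stays moved. The work goes in short steps, Python scripts to look and compute and a shell command to move; the robot and the scene stay as the last step left them, time stands still between calls to the robot, and variables do not carry over. Pictures are saved under pics/ and viewed, about 8 in all and at most 12, crops included, and the job is handed in when it is done.

```bash
ls; mkdir -p pics; cat > h.py <<'E'
import numpy as np, cv2
from rig import manip
def cam(n):
    d=manip.get_image(n); R=cv2.Rodrigues(np.array(d["rvec"],float))[0]; d["R"]=R; d["t"]=np.array(d["tvec"],float).ravel(); return d
def ray(d,u,v):
    K=np.array(d["intrinsics"]); D=np.array([d["k1"],0,0,0,0],float)
    p=cv2.undistortPoints(np.array([[[u,v]]],float),K,D)[0,0]
    return -d["R"].T@d["t"], d["R"].T@np.array([p[0],p[1],1])
def onplane(d,u,v,z):
    c,r=ray(d,u,v); return c+r*(z-c[2])/r[2]
def atdepth(d,u,v):
    c,r=ray(d,u,v); return c+r*d["depth"][int(v),int(u)]
def cloud(d):
    K=np.array(d["intrinsics"]); D=np.array([d["k1"],0,0,0,0],float)
    h,w=d["depth"].shape; g=np.stack(np.meshgrid(np.arange(w),np.arange(h)),-1).reshape(-1,1,2).astype(float)
    p=cv2.undistortPoints(g,K,D).reshape(-1,2); z=d["depth"].reshape(-1,1)
    return ((np.c_[p,np.ones(len(p))]*z-d["t"])@d["R"]).reshape(h,w,3)
E
python3 - <<'E'
from h import *
import pickle
s=manip.get_state(); print(s, manip.grasp_offset)
D={n:cam(n) for n in("scene","side","wrist")}
pickle.dump(D,open("d0.pkl","wb"))
for n in D: print(n,-D[n]["R"].T@D[n]["t"],D[n]["R"][2])
cv2.imwrite("pics/a.png",cv2.resize(np.hstack([D["scene"]["pixels"],D["side"]["pixels"]]),(800,300)))
cv2.imwrite("pics/b.png",D["scene"]["pixels"])
E
```

```text
pics
{'clock': 0.0, 'qpos': array([-1.20997809e-01,  2.76623157e-01,  1.50616080e+00, -3.28892182e-05,
        1.36067476e+00, -1.21003277e-01]), 'qd': array([ 0.00121069,  0.00073621,  0.00085527, -0.00097074,  0.00034299,
        0.00128419]), 'effort': array([ 6.20495921e-04, -4.16768074e+01, -2.45808578e+01, -1.52056768e-04,
        1.11346930e-02,  1.69860516e-05]), 'position': array([5.74467553e-01, 4.88013826e-05, 2.30412616e-01]), 'ee_rot': array([ 0.49949047,  0.49958095,  0.50051528, -0.50041244]), 'contact_force': array([ 0.02790087,  0.63386516, -0.03892424]), 'moment': array([ 0.01721676,  0.038157  , -0.02056968]), 'width': 0.08580793776155841} 0.0187
scene [1.42676341 0.64350565 0.72235224] [-0.7070613  -0.46955379 -0.52875661]
side [0.15895221 0.86348868 0.78115909] [ 0.40524147 -0.69265717 -0.59666188]
wrist [0.57490558 0.08518558 0.3731956 ] [-0.00153324 -0.32889771 -0.94436431]
```

View pics/a.png

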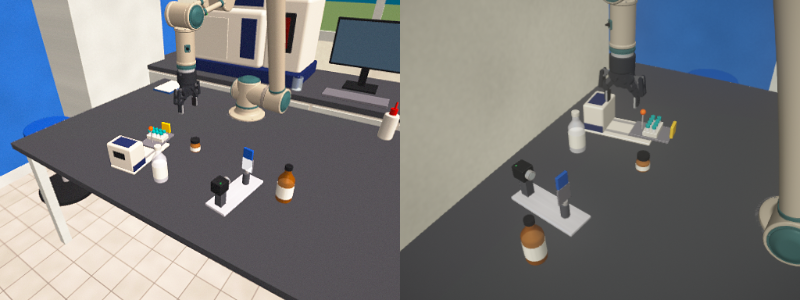

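View pics/b.png

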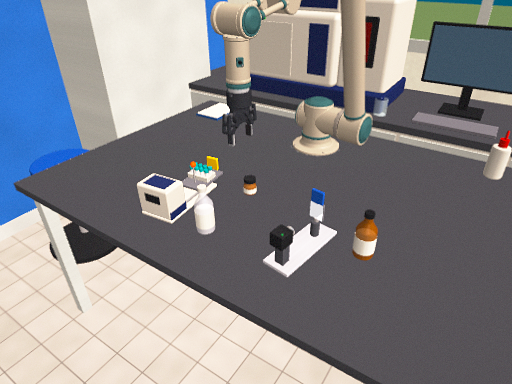

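Scene picture (b.png): handle at (212,163), ball (193,165), dock housing (163,195), clear bottle (205,213), jar (250,185), blue grip (317,197), inspection camera (281,237), amber bottle (366,238). I'll measure these by colour masks in both views.

```bash
python3 - <<'E'
from h import *
import pickle
np.set_printoptions(precision=4,suppress=True)
D=pickle.load(open("d0.pkl","rb"))
def mask(d,lo,hi): return cv2.inRange(cv2.cvtColor(d["pixels"],cv2.COLOR_BGR2HSV),lo,hi)
C={"yellow":((22,150,120),(32,255,255)),"orange":((4,170,120),(15,255,255)),"blue":((105,150,70),(120,255,255)),"teal":((80,120,80),(95,255,255)),"white":((0,0,150),(40,60,255)),"dark":((0,0,0),(179,255,40))}
for n in("scene","side"):
    d=D[n]; P=cloud(d)
    inb=(P[...,0]>.2)&(P[...,0]<1.1)&(abs(P[...,1])<.55)&(P[...,2]>.012)&(P[...,2]<.2)&(d["depth"]>0)
    for c,(lo,hi) in C.items():
        m=((mask(d,lo,hi)>0)&inb).astype(np.uint8)
        k,L,st,ce=cv2.connectedComponentsWithStats(m,connectivity=8)
        for i in range(1,k):
            if st[i,4]<12: continue
            q=P[L==i]; print(n,c,st[i],ce[i],"lo",q.min(0),"hi",q.max(0),"med",np.median(q,0))
    if n=="side":
        cv2.imwrite("pics/c.png",cv2.resize(d["pixels"][90:350,90:400],None,fx=2.4,fy=2.3))
E
```

```text
scene yellow [207 156  12  14 109] [212.6697 162.    ] lo [ 0.4629 -0.2512  0.0262] hi [ 0.4773 -0.1993  0.0771] med [ 0.4731 -0.2187  0.0561]
scene orange [190 161   6   6  25] [192.56 163.76] lo [ 0.581  -0.2193  0.0942] hi [ 0.5982 -0.2028  0.1125] med [ 0.5916 -0.2103  0.104 ]
scene orange [244 183  12   6  56] [249.6964 185.8214] lo [ 0.4918 -0.0363  0.0269] hi [0.5267 0.0009 0.0447] med [ 0.5165 -0.0116  0.0351]
scene orange [357 220  21  21 274] [367.8394 231.7153] lo [0.5926 0.4244 0.0723] hi [0.6308 0.4748 0.1299] med [0.6198 0.4544 0.0969]
scene orange [361 255  12   3  12] [366.5  256.25] lo [0.6067 0.4505 0.0122] hi [0.629  0.475  0.0179] med [0.6228 0.4646 0.0151]
scene blue [144 176  31  13 133] [158.9248 181.812 ] lo [ 0.7369 -0.2372  0.1196] hi [ 0.7955 -0.1496  0.1244] med [ 0.7671 -0.1933  0.122 ]
scene blue [311 188  14  17 173] [317.6243 196.185 ] lo [0.6006 0.2722 0.1286] hi [0.616  0.313  0.1712] med [0.6109 0.2949 0.1526]
scene blue [171 202  15  18  94] [178.1489 210.7021] lo [ 0.7222 -0.1372  0.0122] hi [ 0.7949 -0.1254  0.0392] med [ 0.7599 -0.1306  0.0268]

[... 3527 characters left out ...]
 0.3134 0.0242] med [0.7705 0.2965 0.013 ]
side white [159 259  11   9  26] [164.6154 262.9231] lo [0.7087 0.3063 0.012 ] hi [0.7447 0.3202 0.0147] med [0.7234 0.313  0.0128]
side white [195 263  47  36 399] [220.6366 280.4436] lo [0.543  0.2501 0.012 ] hi [0.6314 0.3432 0.0432] med [0.5763 0.2952 0.013 ]
side white [156 311  30  24 423] [171.5863 324.0473] lo [0.5675 0.4435 0.0167] hi [0.6161 0.4769 0.0742] med [0.5804 0.4693 0.047 ]
side dark [164 214   6   4  12] [166.6667 215.4167] lo [0.7399 0.2553 0.1053] hi [0.7432 0.2702 0.1209] med [0.7412 0.261  0.1152]
side dark [157 217   6  16  33] [159.1818 225.7273] lo [0.7415 0.2755 0.0817] hi [0.7481 0.2928 0.1194] med [0.7451 0.2881 0.1012]
```

View pics/c.png

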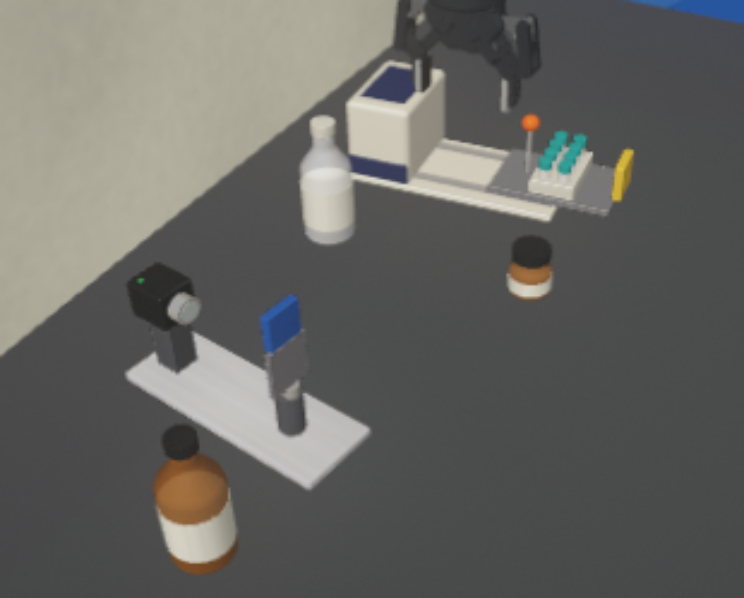

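```bash
python3 - <<'E'
from h import *
import pickle
np.set_printoptions(precision=4,suppress=True)
D=pickle.load(open("d0.pkl","rb")); P={n:cloud(D[n])[D[n]["depth"]>0] for n in("scene","side")}
A=np.vstack(list(P.values()))
def box(name,x,y,z):
    for n,Q in list(P.items())+[("both",A)]:
        q=Q[(Q[:,0]>x[0])&(Q[:,0]<x[1])&(Q[:,1]>y[0])&(Q[:,1]<y[1])&(Q[:,2]>z[0])&(Q[:,2]<z[1])]
        if len(q)<4: print(name,n,len(q)); continue
        c,s,a=cv2.minAreaRect((q[:,:2]*1000).astype(np.float32)); print(name,n,len(q),np.array(c),np.array(s),a,"medz",np.median(q[:,2]))
box("plate",(.5,.85),(.15,.4),(.009,.016))
box("housing",(.65,.9),(-.3,-.1),(.114,.127))
box("housingall",(.65,.9),(-.3,-.09),(.03,.127))
box("grip",(.55,.66),(.24,.35),(.135,.175))
box("camera",(.72,.82),(.22,.33),(.085,.13))
box("handle",(.44,.488),(-.27,-.17),(.045,.08))
box("water",(.7,.81),(-.06,.06),(.02,.1))
E
```

```text
plate scene 1280 [672.4644 283.0057] [ 91.871  251.2441] 81.86811828613281 medz 0.011988806583098102
plate side 2392 [669.3448 284.5634] [ 92.2032 251.4713] 81.27945709228516 medz 0.011936701242139473
plate both 3672 [670.8173 284.143 ] [ 93.3726 254.6895] 82.11074829101562 medz 0.011953009104330833
housing scene 550 [ 764.8169 -194.8003] [ 85.2204 128.4483] 5.8430938720703125 medz 0.1209137534982582
housing side 518 [ 762.1525 -192.2786] [ 85.5637 129.8001] 5.62568998336792 medz 0.12126405015984267
housing both 1068 [ 763.3747 -193.2503] [ 87.7744 131.8257] 5.8430938720703125 medz 0.12107961223183533
housingall scene 1549 [ 766.8759 -195.3091] [ 89.2319 135.8343] 5.495378494262695 medz 0.09634952459039976
housingall side 1496 [ 761.5106 -191.3697] [ 86.6311 138.2422] 5.171637058258057 medz 0.09571621156394985
housingall both 3045 [ 764.8442 -192.5766] [ 93.0535 141.2473] 5.171637058258057 medz 0.09595199064312002
grip scene 157 [607.9459 292.536 ] [40.9609 13.0287] 83.00383758544922 medz 0.15547082606879956
grip side 251 [603.8502 293.7256] [42.5251 12.5021] 80.6391372680664 medz 0.
[... 289 characters left out ...]
11573679036903792
camera both 1064 [760.2549 270.3055] [47.0447 71.9623] 81.76958465576172 medz 0.11551866846145084
handle scene 92 [ 471.5297 -225.2537] [14.0523 51.2207] 6.978527545928955 medz 0.06255613581140437
handle side 98 [ 466.3958 -222.1595] [12.5439 52.4761] 4.650652885437012 medz 0.0688435106021236
handle both 190 [ 468.9702 -223.4364] [17.4099 55.4549] 4.857692241668701 medz 0.06543198840695308
water scene 418 [769.5696  -3.2669] [31.6104 60.3603] 46.50021743774414 medz 0.06187356079502428
water side 519 [746.0492  -2.9498] [59.9953 35.7954] 44.49806213378906 medz 0.06193999666341113
water both 937 [756.7042  -8.6238] [66.1824 54.5129] 2.4521477222442627 medz 0.06193999666341113
```

```bash
python3 -m creep '{"delta_pos":[[0,-2.5,3.8],[0,-5,7.6],[0,-7.5,11.4],[0,-10,15.1],[0,-12.5,18.9],[0,-15,22.7],[0,-15,22.7],[4,-15,22.7],[8,-15,22.7]],"dr":[[0,0,0],[-0.03,0,0],[-0.06,0,0],[-0.099,0,0],[-0.099,0,0],[-0.099,0,0],[-0.099,0,0],[-0.099,0,0],[-0.099,0,0]]}' -1 40; python3 -m creep '{"delta_pos":[[4,0,0],[8,0,0],[10,0,0],[10,0,0]],"dr":[[0,0,0],[0,0,0],[0,0,0],[0,0,0]]}'
python3 - <<'E'
from h import *
d=cam("side"); cv2.imwrite("pics/d.png",cv2.resize(d["pixels"][90:230,220:460],None,fx=3,fy=3))
E
```

```text
clock: 1.05
position: [0.426, -0.2277, 0.1515]
ee_rot: [0.525, 0.475, 0.522, -0.475]
contact_force: [0.2, -0.6, -0.6]
width: -0.0001
clock: 1.45
position: [0.4231, -0.2248, 0.0484]
ee_rot: [0.522, 0.474, 0.527, -0.475]
contact_force: [0.1, -0.3, -0.4]
width: -0.0004
```

View pics/d.png

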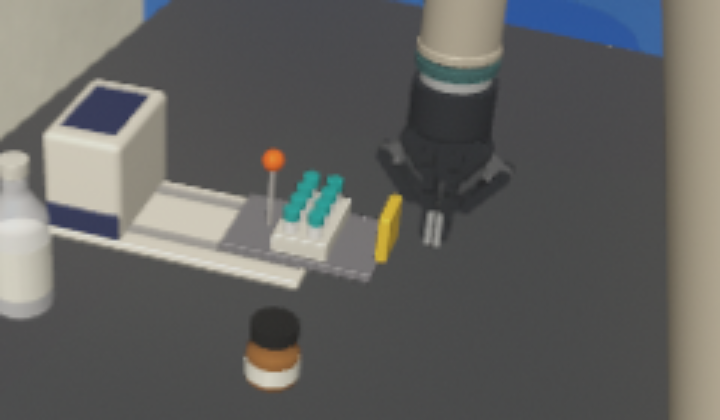

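The picture shows shut fingers at (433,228), squarely in front of the handle at (390,228), with the jar clear. Push along tool y.

```bash
python3 -m creep '{"delta_pos":[[0,1.5,0],[0,3,0],[0,4.5,0],[0,6,0],[0,7.5,0],[0,9,0],[0,10,0],[0,10.5,0],[0,11,0],[0,11,0]],"dr":[[0,0,0],[0,0,0],[0,0,0],[0,0,0],[0,0,0],[0,0,0],[0,0,0],[0,0,0],[0,0,0],[0,0,0]]}'; python3 -m creep '{"delta_pos":[[0,0.3,0],[0,0.6,0],[0,0.8,0],[0,0.8,0]],"dr":[[0,0,0],[0,0,0],[0,0,0],[0,0,0]]}'
```

```text
clock: 2.5
position: [0.5351, -0.2161, 0.0512]
ee_rot: [0.524, 0.475, 0.524, -0.474]
contact_force: [0.1, 0.4, -0.7]
width: 0.0002
clock: 2.9
position: [0.5425, -0.2152, 0.0512]
ee_rot: [0.524, 0.475, 0.524, -0.475]
contact_force: [-0.7, 0.9, -1.7]
width: -0.0001
```

Not at the stop yet; creep on until the force rises.

```bash
python3 -m creep '{"delta_pos":[[0,0.2,0],[0,0.4,0],[0,0.4,0]],"dr":[[0,0,0],[0,0,0],[0,0,0]]}'; python3 - <<'E'
from h import *
d=cam("side"); P=cloud(d); h=cv2.cvtColor(d["pixels"],cv2.COLOR_BGR2HSV)
for lo,hi in(((22,150,120),(32,255,255)),((4,170,120),(15,255,255))):
    q=P[(cv2.inRange(h,lo,hi)>0)&(P[...,1]<-.1)&(P[...,2]>.02)]; print(q.min(0),q.max(0),np.median(q,0),len(q))
E
```

```text
clock: 3.2
position: [0.5431, -0.2151, 0.0512]
ee_rot: [0.523, 0.473, 0.526, -0.476]
contact_force: [-8.2, -1.9, 5.1]
width: -0.0002
[ 0.55282533 -0.22750108  0.0286271 ] [ 0.56600705 -0.18474198  0.07875931] [ 0.55739997 -0.19553126  0.05494076] 92
[ 0.67031253 -0.20783302  0.09484002] [ 0.68774694 -0.1906651   0.11342499] [ 0.67722213 -0.19745415  0.10472725] 37
```

Force rose to 8 N and the handle's face is at the predicted home position. One firmer push, then back off.

```bash
python3 -m creep '{"delta_pos":[[0,0.3,0],[0,0.6,0],[0,0.6,0],[0,0.6,0],[0,0.6,0]],"dr":[[0,0,0],[0,0,0],[0,0,0],[0,0,0],[0,0,0]]}'; python3 -m creep '{"delta_pos":[[0,-1,0],[0,-3,0],[0,-5,0],[-5,-5,0],[-10,-5,0],[-15,-5,0],[-20,-5,0],[-20,-5,0]],"dr":[[0,0,0],[0,0,0],[0,0,0],[0,0,0],[0,0,0],[0,0,0],[0,0,0],[0,0,0]]}'; python3 - <<'E'
from h import *
for n in("side","scene"):
  d=cam(n); P=cloud(d); h=cv2.cvtColor(d["pixels"],cv2.COLOR_BGR2HSV)
  for lo,hi in(((22,150,120),(32,255,255)),((4,170,120),(15,255,255))):
    q=P[(cv2.inRange(h,lo,hi)>0)&(P[...,1]<-.1)&(P[...,2]>.02)]; print(q.min(0),q.max(0),np.median(q,0),len(q))
s=manip.get_state(); print(s["position"],s["ee_rot"],s["qpos"],s["clock"])
E
```

```text
clock: 3.75
position: [0.5431, -0.215, 0.0513]
ee_rot: [0.52, 0.47, 0.529, -0.478]
contact_force: [-21.3, -4.8, 12.2]
width: 0.0001
clock: 4.55
position: [0.5072, -0.2215, 0.2598]
ee_rot: [0.53, 0.476, 0.518, -0.473]
contact_force: [0.6, 0.3, -0.6]
width: 0.0001
[ 0.55305179 -0.23984558  0.02894556] [ 0.5654541  -0.1872037   0.07890402] [ 0.55762952 -0.20060042  0.05936164] 119
[ 0.66952915 -0.20823785  0.092579  ] [ 0.68711761 -0.1893776   0.11334453] [ 0.67631057 -0.19612533  0.10607662] 35
[ 0.55565543 -0.23897771  0.02574769] [ 0.57504317 -0.18965086  0.0771629 ] [ 0.56778254 -0.20885246  0.05579949] 128
[ 0.65775986 -0.243676    0.06940948] [ 0.69314848 -0.19393198  0.11151443] [ 0.68574987 -0.20224937  0.10223192] 27
[ 0.50389482 -0.21969062  0.25324289] [ 0.52602193  0.47521383  0.5222765  -0.47402532] [-5.38132021e-01  2.22958721e-01  1.52378212e+00  6.17738590e-04
  1.38932803e+00 -6.37342032e-01] 4.65
```

Carriage is home: 21 N changed nothing, and it stayed after backing off. On to the mirror grip, opening the fingers on the way.

```bash
python3 -m creep '{"delta_pos":[[0,1.5,-4.5],[0,3.1,-9.5],[0,4.6,-14.5],[0,6.1,-19.5],[0,7.7,-24.5],[0,9.2,-29.5],[0,10.7,-34.5],[0,12.2,-39.5],[0,13.8,-44.5],[0,14.8,-48]],"dr":[[0,0,0],[0.03,0,0],[0.06,0,0],[0.09,0,0],[0.12,0,0],[0.15,0,0],[0.18,0,0],[0.21,0,0],[0.241,0,0],[0.241,0,0]]}' 1; python3 -m creep '{"delta_pos":[[0,0,-1],[0,0.1,-2],[0,0.1,-2]],"dr":[[0,0,0],[0,0,0],[0,0,0]]}'; python3 - <<'E'
from h import *
from scipy.spatial.transform import Rotation as Ro
s=manip.get_state(); q=s["ee_rot"]; R=Ro.from_quat([*q[1:],q[0]]).as_matrix()
print(s["position"],R, s["width"])
for T in((.6056,.2933,.131),): print("delta cm tool",R.T@(np.array(T)-s["position"])*100, "yaw",np.arctan2(R[1,1],R[0,1]))
d=cam("wrist"); cv2.imwrite("pics/e.png",d["pixels"])
P=cloud(d); h=cv2.cvtColor(d["pixels"],cv2.COLOR_BGR2HSV)
q=P[(cv2.inRange(h,(105,150,70),(120,255,255))>0)&(P[...,2]>.163)&(P[...,2]<.18)]
print(len(q)); print(cv2.minAreaRect((q[:,:2]*1000).astype(np.float32)))
E
```

```text
clock: 5.65
position: [0.6011, 0.2703, 0.2488]
ee_rot: [-0.463, -0.533, -0.464, 0.535]
contact_force: [-0.2, -0.2, 0.8]
width: 0.0851
clock: 5.95
position: [0.6051, 0.2881, 0.2497]
ee_rot: [-0.463, -0.533, -0.464, 0.535]
contact_force: [-0.4, 0.0, 0.0]
width: 0.0857
[0.60509648 0.28812854 0.24966222] [[-2.13704618e-03  9.90036561e-01 -1.40794322e-01]
 [-8.28113440e-04 -1.40796348e-01 -9.90038233e-01]
 [-9.99997374e-01 -1.99916376e-03  1.12075088e-03]] 0.08565713014089123
delta cm tool [ 1.18656551e+01  7.60408983e-04 -5.32383092e-01] yaw -0.14126601335501004
494
((606.49609375, 294.46856689453125), (39.1245231628418, 9.490434646606445), 81.5389404296875)
```

View pics/e.png

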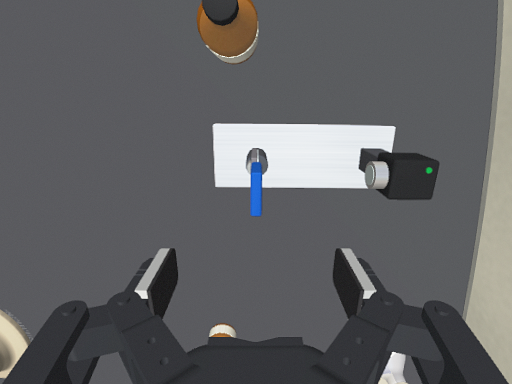

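The wrist view shows the grip at (257,190) centred between open fingers, everything clear below. Descend and close.

```bash
python3 -m creep '{"delta_pos":[[3,0,-0.6],[6,0,-0.6],[9,0,-0.6],[11,0,-0.6],[11.8,0,-0.6],[11.8,0,-0.6],[11.8,0,-0.6]],"dr":[[0,0,0],[0,0,0],[0,0,0],[0,0,0],[0,0,0],[0,0,0],[0,0,0]]}'; python3 -m creep '{"delta_pos":[[0,0,0],[0,0,0],[0,0,0],[0,0,0],[0,0,0],[0,0,0],[0,0,0],[0,0,0]],"dr":[[0,0,0],[0,0,0],[0,0,0],[0,0,0],[0,0,0],[0,0,0],[0,0,0],[0,0,0]]}' -1 30
```

```text
clock: 6.7
position: [0.6071, 0.2932, 0.1346]
ee_rot: [0.463, 0.535, 0.463, -0.534]
contact_force: [0.5, 0.1, 0.4]
width: 0.0852
clock: 7.5
position: [0.6064, 0.2939, 0.1335]
ee_rot: [0.463, 0.534, 0.463, -0.534]
contact_force: [0.2, -0.1, 2.2]
width: 0.0094
```

Gripped at 9.4 mm (plate is 10 mm). Turn the mirror by −0.64 rad about the vertical (+0.64 about tool x).

```bash
python3 -m creep '{"delta_pos":[[0,0,0],[0,0,0],[0,0,0],[0,0,0],[0,0,0],[0,0,0],[0,0,0],[0,0,0],[0,0,0],[0,0,0]],"dr":[[0.08,0,0],[0.16,0,0],[0.24,0,0],[0.32,0,0],[0.4,0,0],[0.48,0,0],[0.56,0,0],[0.62,0,0],[0.64,0,0],[0.64,0,0]]}'; python3 -m creep '{"delta_pos":[[0,0,0],[0,0,0],[0,0,0],[0,0,0]],"dr":[[0,0,0],[0,0,0],[0,0,0],[0,0,0]]}'; python3 - <<'E'
from h import *
from scipy.spatial.transform import Rotation as Ro
s=manip.get_state(); q=s["ee_rot"]; R=Ro.from_quat([*q[1:],q[0]]).as_matrix()
y=np.arctan2(R[1,1],R[0,1]); print(s["position"],s["contact_force"],s["moment"],s["width"],"yaw",y,np.abs(s["qd"]).max())
for sp in((.6066,.2932),):
  b=np.array([.680,-.2]) - sp; a=2*y+.143; print("sight offset y mm", 1000*(-np.sin(a)*b[0]+np.cos(a)*b[1]))
for n in("scene","side","wrist"):
  d=cam(n); P=cloud(d); h=cv2.cvtColor(d["pixels"],cv2.COLOR_BGR2HSV)
  q=P[(cv2.inRange(h,(105,150,70),(120,255,255))>0)&(P[...,2]>.132)&(P[...,2]<.178)&(abs(P[...,1]-.293)<.04)&(abs(P[...,0]-.606)<.04)]
  if len(q)>5: print(n,len(q),cv2.minAreaRect((q[:,:2]*1000).astype(np.float32)))
  for lo,hi in (((22,150,120),(32,255,255)),((4,170,120),(15,255,255))):
    b=P[(cv2.inRange(h,lo,hi)>0)&(P[...,1]<-.1)&(P[...,2]>.02)]
    if len(b): print("  ",np.median(b,0))
  if n!="side": cv2.imwrite(f"pics/f_{n}.png",d["pixels"])
E
```

```text
clock: 8.5
position: [0.6068, 0.2944, 0.1335]
ee_rot: [0.272, 0.653, 0.272, -0.652]
contact_force: [2.5, 2.2, 0.7]
width: 0.0095
clock: 8.9
position: [0.6067, 0.2943, 0.1335]
ee_rot: [0.272, 0.653, 0.272, -0.652]
contact_force: [2.5, 3.5, 1.0]
width: 0.0096
[0.60673072 0.29433449 0.13353077] [2.51157256 3.52251261 1.01168145] [ 0.49949528 -0.3761749  -0.01177149] 0.009584953315275454 yaw -0.7818324648176154 0.002167693566308266
sight offset y mm -1.1926084572871087
scene 57 ((611.6602783203125, 299.0094299316406), (28.74420928955078, 10.156290054321289), 38.7111930847168)
   [ 0.56755512 -0.2098585   0.05565921]
   [ 0.68721838 -0.20051175  0.10290687]
side 71 ((602.7547607421875, 297.6355895996094), (36.821815490722656, 9.714417457580566), 35.89881134033203)
   [ 0.55736018 -0.20044894  0.05886231]
   [ 0.67629668 -0.19766537  0.10588286]
wrist 2061 ((607.4277954101562, 294.6683654785156), (40.460418701171875, 10.593391418457031), 46.12383270263672)
```

View pics/f_wrist.png

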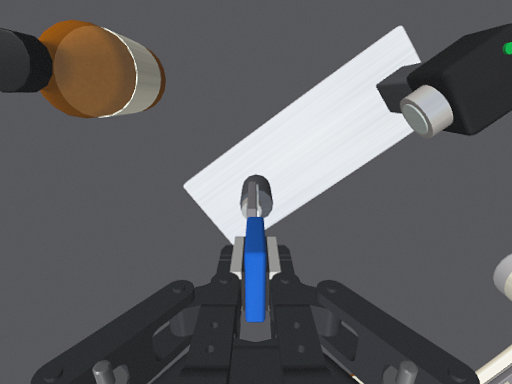

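View pics/f_scene.png

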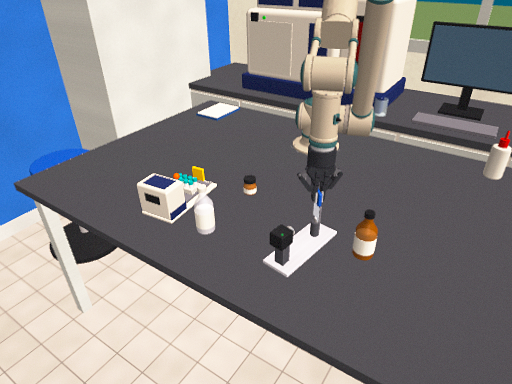

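The blue plate lies flat and parallel between the pads (255,270), and the bystanders stand untouched. A second reading of the angles (grip top edge, head plate) before handing in.

```bash
python3 - <<'E'
from h import *
d=cam("wrist"); P=cloud(d); h=cv2.cvtColor(d["pixels"],cv2.COLOR_BGR2HSV)
m=(cv2.inRange(h,(105,150,70),(120,255,255))>0)&(abs(P[...,1]-.293)<.04)
for z0,z1 in((.168,.175),(.135,.175)):
  q=P[m&(P[...,2]>z0)&(P[...,2]<z1)]; v=cv2.fitLine((q[:,:2]*1000).astype(np.float32),cv2.DIST_L2,0,.01,.01).ravel()
  n=np.arctan2(v[1],v[0]); print(len(q),"normal yaw",(n%np.pi)-np.pi/2, v[2:], cv2.minAreaRect((q[:,:2]*1000).astype(np.float32)))
q=P[(P[...,2]>.009)&(P[...,2]<.015)&(h[...,2]>150)&(h[...,1]<60)&(P[...,1]>.15)&(P[...,1]<.4)]
print(len(q),cv2.minAreaRect((q[:,:2]*1000).astype(np.float32)))
E
```

```text
1425 normal yaw -0.77847207 [608.3681  296.28738] ((606.9854736328125, 294.8365783691406), (40.310546875, 9.569182395935059), 45.86160659790039)
2030 normal yaw -0.77969956 [611.9958  299.92664] ((607.4221801757812, 294.6238098144531), (40.57538986206055, 10.609153747558594), 46.16267395019531)
19074 ((671.534912109375, 284.64007568359375), (89.76721954345703, 248.67279052734375), 81.45223999023438)
```

The fitted mirror normal is −0.779 rad and the head yaw −0.149, so the line of sight is about 7 mm from the ball, inside 25 mm.

```bash
python3 - <<'E'
from rig import manip
s=manip.get_state(); print(s["clock"],s["width"],s["contact_force"]); print(manip.sign_off())
E
```

```text
9.1 0.00937288741156396 [ 2.67240826  3.62360891 -0.17853304]
the job is handed in; nothing more can be done
None
```

I pushed the carriage home, turned the mirror by its blue grip until its line of sight met the ball, and handed the job in at 9.1 s while still holding it. Sign-off gives no verdict.

- **Carriage:** It hit its stop. The push rose to 21 N (x component) without it moving. The handle's front face is at about x = 0.556 m, against the 0.557 m I worked out from the dock housing. It was still there when I looked again after turning the mirror.
- **Mirror:** I turned it −0.64 rad. The gripper's own reading puts the line of sight about 1 mm from the ball's centre. A line fit to the grip and the head plate in the wrist picture puts it about 7 mm off. A cruder rectangle fit differed by about 0.016 rad, which is about 16–20 mm at worst. All of these are inside the 25 mm limit.
- **Hold:** The fingers closed at 9.4 mm on the 10 mm grip plate with 30 N, and the arm was still. I had no direct reading of the contact force on the mirror.
- **Jar and bottles:** The arm kept clear of them, and in the last pictures they stand upright with no visible shift. I did not re-measure their positions.

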